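# Nest the round tins in their pulp cups

### The job

Pack the three round tins: stand each one upright on the floor of the brown pulp cup of its own size, the small tin in the small cup, the medium tin in the medium cup and the large tin in the large cup, in any order. The square tins belong to another order: leave them where they stand.

Things in the scene. Friction and masses are not known exactly. Their poses are not given: they have to be found in the camera images.
- round_small_center (a point): Centre (half-way up) of the small round tin: a plain aluminium cylinder with a flat screw lid, 34 mm in diameter, 50 mm high, standing upright on the bench; z axis up. Hold it in its upper half, so that the fingers stay above the rim of the cup when it is set down.
- round_medium_center (a point): Centre (half-way up) of the medium round tin: a plain aluminium cylinder with a flat screw lid, 48 mm in diameter, 54 mm high, standing upright on the bench; z axis up. Hold it in its upper half, so that the fingers stay above the rim of the cup when it is set down.
- round_large_center (a point): Centre (half-way up) of the large round tin: a plain aluminium cylinder with a flat screw lid, 62 mm in diameter, 58 mm high, standing upright on the bench; z axis up. Hold it in its upper half, so that the fingers stay above the rim of the cup when it is set down.
- square_small_center (a point): Centre (half-way up) of the small square tin: plain aluminium, 40 x 40 mm, 52 mm high, with a lid; loose, not part of the order.
- square_large_center (a point): Centre (half-way up) of the large square tin: plain aluminium, 52 x 52 mm, 56 mm high, with a lid; loose, not part of the order.
- cup_small: The small cup: a low round brown moulded-pulp cup fixed to the bench, open at the top, 58 mm across outside and 16 mm high, recess 48 mm wide at the mouth and 44 mm at the floor, with its floor 4 mm above the bench. Origin at the centre of its underside, z up. A blue bag sealer about 120 mm high stands between the cups and the tins.
- cup_medium: The medium cup: a low round brown moulded-pulp cup fixed to the bench, open at the top, 72 mm across outside and 16 mm high, recess 62 mm wide at the mouth and 58 mm at the floor, with its floor 4 mm above the bench. Origin at the centre of its underside, z up. A blue bag sealer about 120 mm high stands between the cups and the tins.
- cup_large: The large cup: a low round brown moulded-pulp cup fixed to the bench, open at the top, 86 mm across outside and 16 mm high, recess 76 mm wide at the mouth and 72 mm at the floor, with its floor 4 mm above the bench. Origin at the centre of its underside, z up. A blue bag sealer about 120 mm high stands between the cups and the tins.

How it is judged:
At the end, for the whole second after the job is handed in: Each round tin stands upright (within 0.1 rad) on the floor of the cup of its own size (height within 4 mm), its axis within 10 mm of the cup's; both square tins are within 30 mm of where they began (horizontal distance between round_small_center and cup_small below 0.01 m and z of round_small_center in the frame of cup_small between 0.025 and 0.033 m and angle between each of round_small_center, round_medium_center, round_large_center's own z axis and vertical below 0.1 rad and horizontal distance between round_medium_center and cup_medium below 0.01 m and z of round_medium_center in the frame of cup_medium between 0.027 and 0.035 m and horizontal distance between round_large_center and cup_large below 0.01 m and z of round_large_center in the frame of cup_large between 0.029 and 0.037 m and distance of each of square_small_center, square_large_center from where it was at the start of the episode below 0.03 m); the robot touches nothing.
It fails at once if a square tin was moved more than 30 mm (distance of any of square_small_center, square_large_center from where it was at the start of the episode above 0.03 m).
It also fails if it takes over 101 s, if anything falls off the work surface, if the arm or the gripper's body presses on something with over 40 N, if the wrist force passes 120 N, or if a joint passes its speed limit or range.

### The arm

A 6-joint arm with a two-finger parallel gripper is mounted at the origin on the work surface; the furniture and walls round the work are solid. World frame = base frame: x ahead of the robot, y to its left, z up, the work surface at z = 0. Lengths are in m, angles in rad, forces in N, time in s.
With the tool pointing down it reaches from about 0.35 to 0.975 m from the base axis. Payload 4.9 kg.
Tool frame: the origin (TCP) lies at the very end of the fingers, on their centre line; the grasp point (between the pads) lies 19 mm behind it; z points along the fingers, y is the line along which they close (so a half turn about z gives the same grasp; the last joint's range is limited). The gripper opens to 85 mm and grips with 20 to 120 N. Pads are 22 mm wide; open, the fingers measure 114 mm over their backs; the gripper's body (76 mm by 85 mm) begins 54 mm behind the grasp point. The pads swing forward as they close: fully open they stand 13 mm farther back than shut.
Start: joints at [-0.873, 0.053, 1.613, -0, 1.476, -0.119], TCP at [0.456, -0.428, 0.231] pointing down, gripper open.
Joint ranges: [-3.01, 3.01], [-1.01, 2.22], [0.06, 2.58], [-1.02, 4.17], [0.09, 2.62], [-3.14, 3.14]. Speed limits (rad/s): [2.57, 2.57, 3.14, 3.14, 3.14, 3.14].

### API

Orientations are given as a rotation vector (axis times angle).
In Python, from station import ctrl, imaging gives the robot as it stands.
- The arm moves only by the tool play_rows, never from a script. Its argument "series" is a list of rows, each a list of 3 entries, a list of its own where there are three numbers: the opening, from 0 (shut) to 1 (fully open), then the shift along the tool's x, y, z each as a share of 0.05 m, from -1 to 1, then the turn, a rotation vector about the tool's x, y, z each as a share of 8 degrees, from -1 to 1. In form: [[grip, [dx, dy, dz], [ax, ay, az]], ...]. A call has 1 to 8 rows; each row shifts and turns the commanded pose from where the row before left it, along the tool's axes as they then stand; what a row does not reach is not made up. A row lasts 1/8 s, in which the tool goes at most 62.5 mm and 10.7 degrees, less where a joint would pass 70% of its speed; a pose out of reach is approached as far as the arm can. A call with a number of a shift or a turn outside -1 to 1 is refused whole. A call with a gripper value outside its range is refused whole. The fingers move at their own pace and stop on an object; "force" is the grip in N (left out, the last holds). Time passes only in rows, so rows that do not move let the fingers close. It gives the time, the measured TCP pose, the force, the opening and the grip force at its end, in the units of the state.
- ctrl.get_obs(): the state, without advancing time (a new reading comes with each control period).
- imaging.get_image(name): name is "scene" or "top" or "wrist"; returns a dict with "color" (384x512x3 uint8, blue, green, red), "fx", "fy", "cx", "cy" (pixels), "extrinsics" (4x4, takes a point from world to camera coordinates); the wrist camera has in their place "hand_eye" (4x4, takes a point from camera to tool coordinates, whose origin is the TCP and whose axes are the flange's). Camera axes: x right, y down, z forward; pixel columns grow to the right and rows downward; lengths in m; the calibration is good to about 2 mm. A picture is of the moment at which its call begins: read the wrist's pose just before it. There is no depth.
- ctrl.finish_job(): hands the job in; it is judged then, once.
The state is a dict: "t": time; "q": joint angles; "dq": joint speeds; "effort": joint torques, N m; "tool_pos": TCP position; "tool_rot": TCP orientation; "contact_force": force on the tool from outside, world axes, zero at the start; "wrist_torque": the same for the moment, N m; "opening": finger opening in m; "grip_force": force on a finger pad.
Only numpy, scipy, OpenCV 4.12 (cv2) and the standard library are available. Lean on these libraries where they do the work, as an engineer would, in place of code of your own. Each camera call takes 0.05 s, during which the arm holds its last target. There are 200 camera calls.

## Working session

There is one attempt and no reset: what is moved stays moved. The work goes in short steps, Python scripts to look and compute and a tool call to move; the robot and the scene stay as the last step left them, time stands still between calls to the robot, and variables do not carry over. Pictures are saved under pics/ and viewed, at most 14 in all, crops included, and the job is handed in when it is done.

Besides the shell and the picture viewer there is one more tool, called after ">>>" by a JSON object that holds its "fn" and its "kwargs", one argument or row to a line. play_rows: Moves the arm, as the interface text tells. Shift numbers are shares of 0.05 m and turn numbers shares of 8 degrees, none past 1 either way. Its arguments: {"type":"object","properties":{"series":{"type":"array"},"force":{"type":"number"}},"required":["series"]}

```bash
mkdir -p pics; python3 - <<'E'
from station import ctrl, imaging
import cv2,pickle
o=ctrl.get_obs();print(o['t'],o['tool_pos'],o['tool_rot'],o['opening'])
d={}
for n in('scene','top','wrist'):
    d[n]=imaging.get_image(n);cv2.imwrite(f'pics/{n}0.png',d[n]['color'])
    print(n,{k:v for k,v in d[n].items() if k!='color'})
d['obs']=o
pickle.dump(d,open('d0.pkl','wb'))
E
```

```text
0.0 [ 0.455181   -0.42737621  0.23005886] [-2.88140331e+00 -1.24684169e+00  9.18223098e-04] 0.08592180773061359
scene {'fx': 431.4554904759213, 'fy': 431.4554904759213, 'cx': 251.9477751499423, 'cy': 191.38585451608003, 'extrinsics': array([[ 0.04915182,  0.99878957, -0.00187044, -0.02768606],
       [ 0.47747287, -0.02514188, -0.87828671, -0.18504295],
       [-0.87727063,  0.0422763 , -0.47813069,  1.49774014],
       [ 0.        ,  0.        ,  0.        ,  1.        ]])}
top {'fx': 413.6648527330935, 'fy': 413.6648527330935, 'cx': 257.14243941256996, 'cy': 188.09138530838348, 'extrinsics': array([[-2.31049389e-02, -9.99733037e-01, -1.29485558e-04,
         1.12061693e-03],
       [-9.93163812e-01,  2.29679400e-02, -1.14447002e-01,
         4.91823517e-01],
       [ 1.14419423e-01, -2.51569062e-03, -9.93429347e-01,
         9.30393908e-01],
       [ 0.00000000e+00,  0.00000000e+00,  0.00000000e+00,
         1.00000000e+00]])}
wrist {'fx': 314.77370994710094, 'fy': 314.77370994710094, 'cx': 255.1664488619218, 'cy': 191.20672082722595, 'hand_eye': array([[ 2.68771828e-04, -9.55128808e-01, -2.96190626e-01,
         7.55538045e-02],
       [ 9.99999650e-01,  4.91315617e-04, -6.76922050e-04,
        -1.54377508e-03],
       [ 7.92070831e-04, -2.96190341e-01,  9.55128606e-01,
        -1.42316151e-01],
       [ 0.00000000e+00,  0.00000000e+00,  0.00000000e+00,
         1.00000000e+00]])}
```

View pics/top0.png

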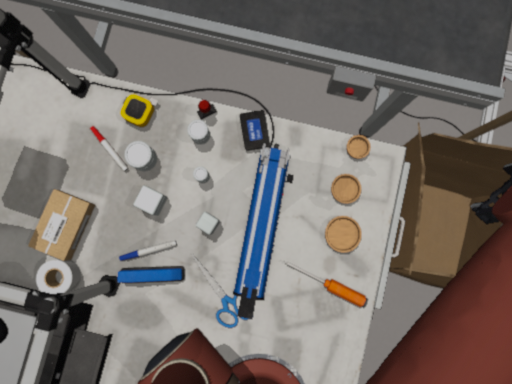

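View pics/scene0.png

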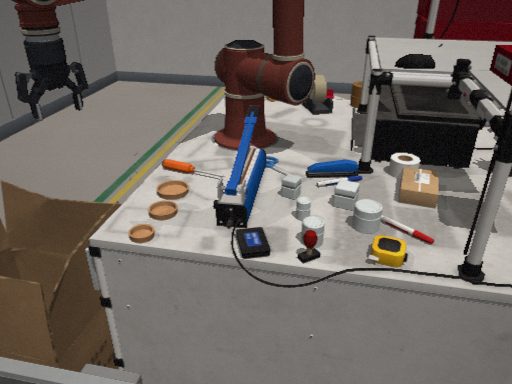

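Top view: round tins at about L(140,155), M(198,131), S(201,175). Squares are at (149,201) and (208,223). Cups are at S(358,147), M(346,188), L(343,234), with the blue sealer between them and the tins. The scene view agrees.

```bash
cat > h.py <<'E'
import numpy as np,cv2,pickle
from scipy.spatial.transform import Rotation as R
def ray(im,uv,obs=None):
    c=np.array([(uv[0]-im['cx'])/im['fx'],(uv[1]-im['cy'])/im['fy'],1])
    if 'extrinsics' in im: T=np.linalg.inv(im['extrinsics'])
    else:
        B=np.eye(4);B[:3,:3]=R.from_rotvec(obs['tool_rot']).as_matrix();B[:3,3]=obs['tool_pos'];T=B@im['hand_eye']
    return T[:3,3],T[:3,:3]@c
def onz(im,uv,z,obs=None):
    o,d=ray(im,uv,obs);return o+d*(z-o[2])/d[2]
def proj(im,p,obs=None):
    if 'extrinsics' in im: E=im['extrinsics']
    else:
        B=np.eye(4);B[:3,:3]=R.from_rotvec(obs['tool_rot']).as_matrix();B[:3,3]=obs['tool_pos'];E=np.linalg.inv(B@im['hand_eye'])
    c=E[:3,:3]@np.asarray(p)+E[:3,3];return np.array([im['fx']*c[0]/c[2]+im['cx'],im['fy']*c[1]/c[2]+im['cy']])
E
python3 - <<'E'
from h import *
d=pickle.load(open('d0.pkl','rb'));t=d['top'];img=t['color']
hsv=cv2.cvtColor(img,cv2.COLOR_BGR2HSV)
m=cv2.inRange(hsv,(5,80,60),(20,255,255));m[:,:310]=0;m[:,375:]=0;m[:130]=0;m[258:]=0
for c in cv2.findContours(m,cv2.RETR_EXTERNAL,cv2.CHAIN_APPROX_NONE)[0]:
    if cv2.contourArea(c)>100:
        (u,v),r=cv2.minEnclosingCircle(c);(u2,v2),ax,_=cv2.fitEllipse(c);p=onz(t,(u2,v2),.014);e=onz(t,(u2+np.mean(ax)/2,v2),.014)
        print('cup',u2,v2,r,ax,p.round(4),np.linalg.norm(e-p)*2)
s=d['scene']
# sealer extents, blue mask
m=cv2.inRange(hsv,(100,150,60),(125,255,255));m[:,:230]=0;m[:140]=0
ys,xs=np.nonzero(m)
for v in(155,200,250,295):
    x=xs[ys==v]; 
    if len(x):print('sealer',v,onz(t,(x.min(),v),.1),onz(t,(x.max(),v),.1))
cv2.imwrite('pics/crop1.png',cv2.resize(img[110:240,110:240],(600,600),interpolation=cv2.INTER_CUBIC))
for n,uv,h in(('L',(140,153),.058),('M',(198,130),.054),('S',(201,174),.05),('sqL',(150,200),.056),('sqS',(209,222),.052)):
    p=onz(t,uv,h);print(n,p.round(4),proj(s,p))
E
```

```text
cup 342.6842041015625 233.8802032470703 18.50909423828125 (35.0421142578125, 36.14812469482422) [ 0.3818 -0.2064  0.014 ] 0.08266256016115744
cup 345.6902160644531 188.45716857910156 14.967838287353516 (28.666730880737305, 29.09813117980957) [ 0.4877 -0.2184  0.014 ] 0.06792197809878345
cup 358.1213684082031 146.39073181152344 12.206655502319336 (22.296842575073242, 23.72692108154297) [ 0.5877 -0.2528  0.014 ] 0.05475739593046627
sealer 155 [ 0.55483064 -0.03952929  0.1       ] [ 0.55438043 -0.05898826  0.1       ]
sealer 200 [0.45811192 0.00150613 0.1       ] [ 0.45677896 -0.05614197  0.1       ]
sealer 250 [0.35290518 0.02275053 0.1       ] [ 0.35154269 -0.03621467  0.1       ]
sealer 295 [0.26064653 0.04117131 0.1       ] [ 0.25934945 -0.01499631  0.1       ]
L [0.5745 0.2535 0.058 ] [363.98463794 205.49870901]
M [0.6259 0.1222 0.054 ] [310.08879314 220.81025774]
S [0.5244 0.1167 0.05  ] [300.4492238  199.21975222]
sqL [0.4672 0.2306 0.056 ] [342.81949436 184.55651742]
sqS [0.4151 0.0993 0.052 ] [287.54187808 177.8102945 ]
```

View pics/crop1.png

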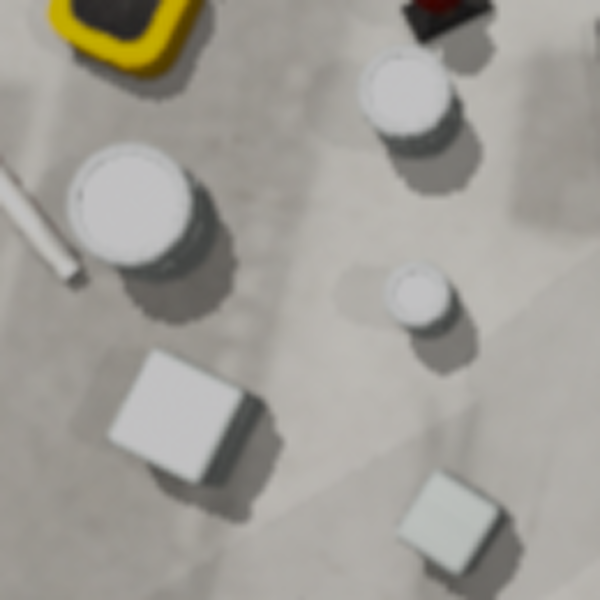

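View pics/wrist0.png

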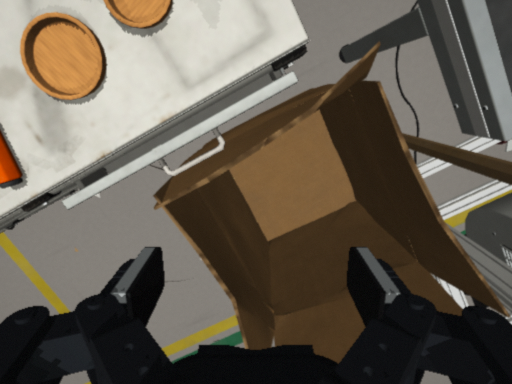

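>>> {"fn": "play_rows", "kwargs": {
  "series": [
    [1,[0,0,0],[0,0,0.98]],
    [1,[0,0,0],[0,0,0.98]],
    [1,[0,0,0],[0,0,0.98]],
    [1,[0,0,0],[0,0,0.98]],
    [1,[0,0,0],[0,0,0.97]],
    [1,[0,0,0],[0,0,0.97]],
    [1,[0,0,0],[0,0,0]],
    [1,[0,0,0],[0,0,0]]
  ]
}}

```text
t: 1.15
tool_pos: [0.4555, -0.4277, 0.231]
tool_rot: [-3.141, -0.001, 0.0]
contact_force: [-0.5, 0.4, -0.2]
opening: 0.085
grip_force: 0.0
```

>>> {"fn": "play_rows", "kwargs": {
  "series": [
    [1,[0.2,-1,0],[0,0,0]],
    [1,[0.2,-1,0],[0,0,0]],
    [1,[0.2,-1,0],[0,0,0]],
    [1,[0.2,-1,0],[0,0,0]],
    [1,[0.2,-1,0],[0,0,0]],
    [1,[0.2,-1,0],[0,0,0]],
    [1,[0.2,-1,0],[0,0,0]],
    [1,[0.2,-1,0],[0,0,0]]
  ]
}}

```text
t: 2.15
tool_pos: [0.5363, -0.0263, 0.2315]
tool_rot: [3.141, -0.0, 0.001]
contact_force: [0.3, -0.2, 0.2]
opening: 0.0855
grip_force: 0.0
```

>>> {"fn": "play_rows", "kwargs": {
  "series": [
    [1,[0.2,-1,0],[0,0,0]],
    [1,[0,-1,0],[0,0,0]],
    [1,[0,-0.8,0],[0,0,0]],
    [1,[0,0,0],[0,0,0]],
    [1,[0,0,0],[0,0,0]]
  ]
}}

```text
t: 2.78
tool_pos: [0.5463, 0.1117, 0.2312]
tool_rot: [3.141, -0.001, -0.0]
contact_force: [0.4, -0.8, 1.2]
opening: 0.0856
grip_force: 0.0
```

```bash
python3 - <<'E'
from station import ctrl, imaging
from h import *
o=ctrl.get_obs();w=imaging.get_image('wrist');w['obs']=o
print(o['t'],o['tool_pos'],R.from_rotvec(o['tool_rot']).as_matrix().round(3))
pickle.dump(w,open('w1.pkl','wb'));cv2.imwrite('pics/w1.png',w['color'])
E
```

```text
2.775 [0.5463184  0.11167089 0.23122518] [[ 1.    -0.001 -0.   ]
 [-0.001 -1.    -0.   ]
 [-0.     0.    -1.   ]]
```

View pics/w1.png

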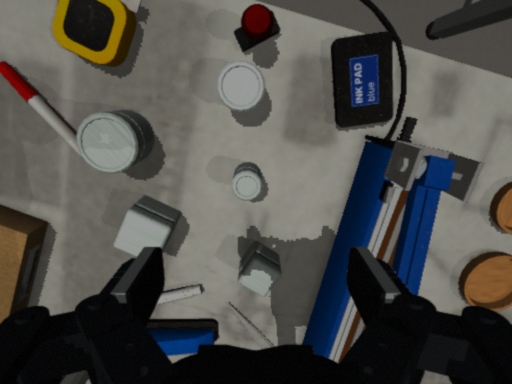

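The wrist view shows lids at M(241,86), S(247,184) and L(106,141), with both squares and the red button clear of the fingers' line.

```bash
python3 - <<'E'
from h import *
d=pickle.load(open('d0.pkl','rb'));t=d['top'];w=pickle.load(open('w1.pkl','rb'));o=w['obs']
g=[]
for im in(t,w): g.append(cv2.GaussianBlur(cv2.resize(cv2.cvtColor(im['color'],cv2.COLOR_BGR2GRAY),None,fx=4,fy=4,interpolation=cv2.INTER_CUBIC),(5,5),1.5))
for n,a,b,h,dia in(('L',(138.2,154.4),(106,141),.058,.062),('M',(198.2,130.2),(241,86),.054,.048),('S',(201,174.2),(247,184),.05,.034)):
    for im,uv,gg,ob in((t,a,g[0],None),(w,b,g[1],o)):
        p=onz(im,uv,h,ob);r=np.linalg.norm(proj(im,p+[0,dia/2,0],ob)-proj(im,p,ob))
        x,y=int(uv[0]*4),int(uv[1]*4);k=int(r*4*1.5);c=cv2.HoughCircles(gg[y-k:y+k,x-k:x+k],cv2.HOUGH_GRADIENT,1,50,param1=60,param2=8,minRadius=int(r*3.6),maxRadius=int(r*4.4))
        q=None
        if c is not None: q=(c[0,0]+[x-k,y-k,0])/4
        print(n,p.round(4),r.round(1),q,None if q is None else onz(im,q[:2],h,ob).round(4))
E
```

```text
L [0.5714 0.2575 0.058 ] 13.7 [136.375      153.125       14.57499981] [0.5744 0.2617 0.058 ]
L [0.5753 0.2619 0.058 ] 31.0 [109.625 144.125  27.875] [0.5722 0.2587 0.058 ]
M [0.6254 0.1218 0.054 ] 10.5 [197.625 129.125  10.125] [0.6279 0.1231 0.054 ]
M [0.6276 0.1263 0.054 ] 24.9 [240.625       87.375       22.42499924] [0.6263 0.1267 0.054 ]
S [0.5239 0.1167 0.05  ] 7.5 [202.125      175.875        7.55000019] [0.52   0.1141 0.05  ]
S [0.5283 0.1214 0.05  ] 15.9 [246.625      184.875       14.57499981] [0.5273 0.1219 0.05  ]
```

>>> {"fn": "play_rows", "kwargs": {
  "series": [
    [1,[-0.4,-0.16,0],[0,0,0]],
    [1,[0,0,1],[0,0,0]],
    [1,[0,0,1],[0,0,0]],
    [1,[0,0,0.2],[0,0,0]],
    [1,[0,0,0],[0,0,0]],
    [1,[0,0,0],[0,0,0]]
  ]
}}

```text
t: 3.58
tool_pos: [0.5283, 0.1199, 0.1241]
tool_rot: [-3.141, 0.003, -0.007]
contact_force: [-0.3, -0.4, 0.4]
opening: 0.0852
grip_force: 0.0
```

```bash
cat > look.py <<'E'
import sys
from station import ctrl, imaging
from h import *
n=sys.argv[1]
o=ctrl.get_obs();w=imaging.get_image('wrist');w['obs']=o
print(o['t'],o['tool_pos'].round(4),o['opening'])
pickle.dump(w,open(n+'.pkl','wb'));cv2.imwrite(f'pics/{n}.png',w['color'])
E
python3 look.py w2
```

```text
3.575 [0.5283 0.1199 0.1241] 0.0851500238833022
```

View pics/w2.png

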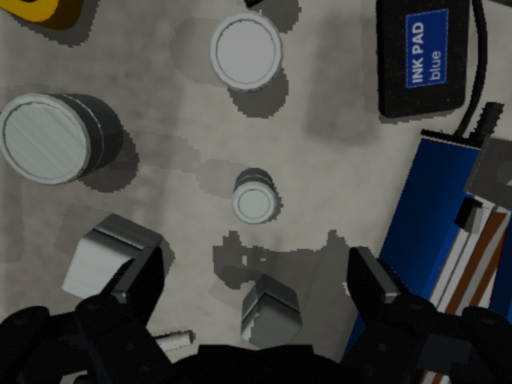

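Small lid at (256,203), large lid about (46,138) and medium (246,50). The sealer's edge reaches (370,300) beside the right finger.

```bash
python3 - <<'E'
from h import *
w=pickle.load(open('w2.pkl','rb'));o=w['obs']
for n,uv,z in(('S',(256,203),.05),('M',(246.5,50),.054),('L',(46,138),.058),('seal0',(375,310),0),('seal1',(375,310),.1),('seal',(425,140),0.),('seal',(425,140),.1)):print(n,onz(w,uv,z,o).round(4))
E
```

```text
S [0.5268 0.1204 0.05  ]
M [0.6288 0.1262 0.054 ]
L [0.5751 0.2589 0.058 ]
seal0 [0.3959 0.0012 0.    ]
seal1 [0.4732 0.046  0.1   ]
seal [ 0.5655 -0.0224  0.    ]
seal [0.5792 0.0313 0.1   ]
```

>>> {"fn": "play_rows", "kwargs": {
  "series": [
    [1,[0,0,0.7],[0,0,0]],
    [1,[0,0,0.7],[0,0,0]],
    [1,[0,0,0.6],[0,0,0]],
    [1,[0,0,0],[0,0,0]],
    [0.2,[0,0,0],[0,0,0]],
    [0.2,[0,0,0],[0,0,0]],
    [0.2,[0,0,0],[0,0,0]],
    [0.2,[0,0,0],[0,0,0]]
  ],
  "force": 40
}}

```text
t: 4.62
tool_pos: [0.5276, 0.1202, 0.0231]
tool_rot: [-3.141, 0.002, -0.004]
contact_force: [-1.8, -0.4, 5.4]
opening: 0.0327
grip_force: 40.0
```

>>> {"fn": "play_rows", "kwargs": {
  "series": [
    [0.2,[0,0,0],[0,0,0]],
    [0.2,[0,0,0],[0,0,0]]
  ]
}}

```text
t: 4.88
tool_pos: [0.5276, 0.1202, 0.0231]
tool_rot: [-3.141, 0.002, -0.004]
contact_force: [-1.0, -0.2, 6.1]
opening: 0.0325
grip_force: 40.0
```

>>> {"fn": "play_rows", "kwargs": {
  "series": [
    [0.2,[0,0,-0.5],[0,0,0]],
    [0.2,[0,0,-1],[0,0,0]],
    [0.2,[0,0,-1],[0,0,0]],
    [0.2,[0,0,-1],[0,0,0]],
    [0.2,[0,0,-0.3],[0,0,0]],
    [0.2,[0,0,0],[0,0,0]]
  ]
}}

```text
t: 5.62
tool_pos: [0.5266, 0.1201, 0.2117]
tool_rot: [-3.141, 0.002, -0.002]
contact_force: [0.3, -0.2, -2.3]
opening: 0.0327
grip_force: 40.2
```

>>> {"fn": "play_rows", "kwargs": {
  "series": [
    [0.2,[0,0.7,0],[0,0,0]],
    [0.2,[0,1,0],[0,0,0]],
    [0.2,[0,1,0],[0,0,0]],
    [0.2,[0,1,0],[0,0,0]],
    [0.2,[0,1,0],[0,0,0]],
    [0.2,[0,1,0],[0,0,0]],
    [0.2,[0,1,0],[0,0,0]],
    [0.2,[0,0.7,0],[0,0,0]]
  ]
}}

```text
t: 6.62
tool_pos: [0.5241, -0.2512, 0.2073]
tool_rot: [-3.138, 0.005, 0.008]
contact_force: [-1.0, 0.4, -1.3]
opening: 0.0325
grip_force: 40.2
```

>>> {"fn": "play_rows", "kwargs": {
  "series": [
    [0.2,[0,0,0],[0,0,0]],
    [0.2,[0,0,0],[0,0,0]],
    [0.2,[0,0,0],[0,0,0]]
  ]
}}

```text
t: 7.0
tool_pos: [0.5256, -0.2486, 0.2101]
tool_rot: [-3.14, 0.0, 0.002]
contact_force: [-0.4, -0.9, -1.4]
opening: 0.032
grip_force: 40.3
```

```bash
python3 look.py w3; cat > cups.py <<'E'
import sys
from h import *
w=pickle.load(open(sys.argv[1]+'.pkl','rb'));o=w['obs']
m=cv2.inRange(cv2.cvtColor(w['color'],cv2.COLOR_BGR2HSV),(5,80,60),(20,255,255))
for c in cv2.findContours(m,cv2.RETR_EXTERNAL,cv2.CHAIN_APPROX_NONE)[0]:
    if cv2.contourArea(c)>800:
        (u,v),ax,_=cv2.fitEllipse(c);print((round(u),round(v)),np.round(ax),onz(w,(u,v),.014,o).round(4), cv2.boundingRect(c))
E
python3 cups.py w3
```

```text
7.0 [ 0.5256 -0.2486  0.2101] 0.031986706285380175
(35, 189) [  8. 317.] [4.965e-01 3.000e-04 1.400e-02] (31, 181, 10, 165)
(226, 194) [54. 63.] [ 0.4911 -0.2147  0.014 ] (197, 166, 63, 61)
(410, 148) [ 47. 136.] [ 0.5435 -0.4144  0.014 ] (376, 98, 72, 117)
(258, 106) [54. 56.] [ 0.5874 -0.2504  0.014 ] (231, 77, 55, 58)
```

View pics/w3.png

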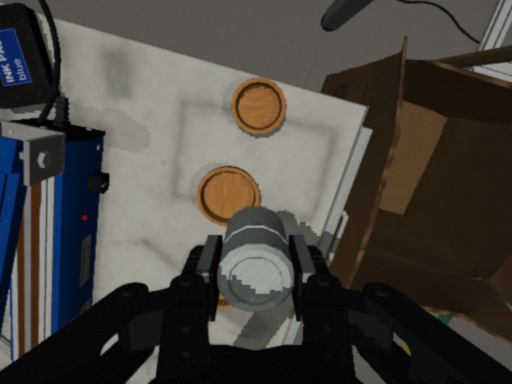

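Held small tin's lid is at (256,281), the small cup at (258,106) and the medium cup at (229,196).

```bash
python3 - <<'E'
from h import *
w=pickle.load(open('w3.pkl','rb'));o=w['obs']
for v in(276,281,286):print(onz(w,(256,v),o['tool_pos'][2]+.027,o)-o['tool_pos'])
print(onz(w,(229.5,196),.015,o))
E
```

```text
[0.00146938 0.00071658 0.027     ]
[-0.00093771  0.00071413  0.027     ]
[-0.00337114  0.00071165  0.027     ]
[ 0.48918744 -0.21828666  0.015     ]
```

>>> {"fn": "play_rows", "kwargs": {
  "series": [
    [0.2,[0.7,0.05,0],[0,0,0]],
    [0.2,[0.54,0,0],[0,0,0]],
    [0.2,[0,0,1],[0,0,0]],
    [0.2,[0,0,1],[0,0,0]],
    [0.2,[0,0,1],[0,0,0]],
    [0.2,[0,0,0.3],[0,0,0]],
    [0.2,[0,0,0],[0,0,0]],
    [0.2,[0,0,0],[0,0,0]]
  ]
}}

```text
t: 8.05
tool_pos: [0.5898, -0.2534, 0.0494]
tool_rot: [3.139, -0.002, 0.007]
contact_force: [-0.1, 0.1, -0.5]
opening: 0.0327
grip_force: 40.3
```

>>> {"fn": "play_rows", "kwargs": {
  "series": [
    [0.2,[-0.03,-0.04,0],[0,0,0]],
    [0.2,[0,0,0.2],[0,0,0]],
    [0.2,[0,0,0.15],[0,0,0]],
    [0.2,[0,0,0.06],[0,0,0]],
    [0.2,[0,0,0],[0,0,0]],
    [0.2,[0,0,0],[0,0,0]]
  ]
}}

```text
t: 8.8
tool_pos: [0.5862, -0.2504, 0.0271]
tool_rot: [-3.141, 0.002, 0.002]
contact_force: [-5.6, 2.7, 9.0]
opening: 0.0322
grip_force: 41.3
```

>>> {"fn": "play_rows", "kwargs": {
  "series": [
    [0.6,[0,0,0],[0,0,0]],
    [0.6,[0,0,0],[0,0,0]],
    [0.6,[0,0,0],[0,0,0]],
    [0.6,[0,0,-0.4],[0,0,0]],
    [0.6,[0,0,-1],[0,0,0]],
    [0.6,[0,0,-1],[0,0,0]],
    [1,[0,0,-1],[0,0,0]],
    [1,[0,0,0],[0,0,0]]
  ]
}}

```text
t: 9.8
tool_pos: [0.5895, -0.2523, 0.2045]
tool_rot: [3.135, -0.002, 0.018]
contact_force: [-0.4, -1.2, 0.4]
opening: 0.0844
grip_force: 0.0
```

```bash
python3 look.py w4; python3 cups.py w4; python3 - <<'E'
import cv2
cv2.imwrite('pics/w4c.png',cv2.resize(cv2.imread('pics/w4.png')[130:330,150:400],None,fx=2.5,fy=2.5))
E
```

```text
9.8 [ 0.5895 -0.2523  0.2045] 0.08440328849633216
(218, 324) [49. 66.] [ 0.3873 -0.2048  0.014 ] (184, 300, 68, 50)
(224, 252) [55. 60.] [ 0.4884 -0.2159  0.014 ] (194, 225, 61, 56)
(253, 170) [47. 50.] [ 0.5865 -0.2505  0.014 ] (227, 144, 53, 49)
(406, 167) [ 45. 133.] [ 0.5899 -0.4158  0.014 ] (374, 120, 67, 114)
```

View pics/w4c.png

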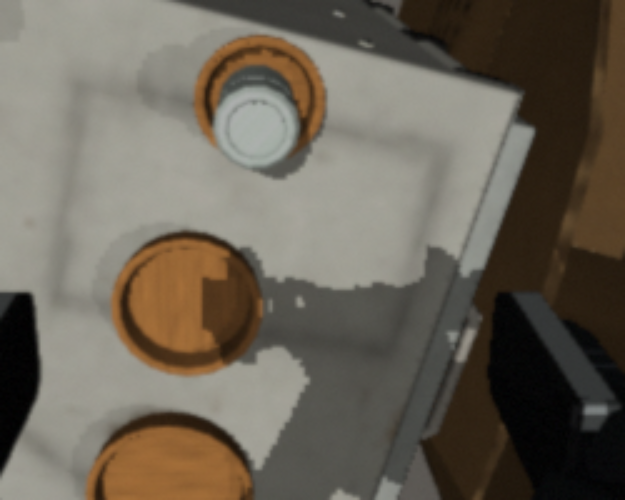

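>>> {"fn": "play_rows", "kwargs": {
  "series": [
    [1,[0.1,-0.8,0],[0,0,0]],
    [1,[0.1,-1,0],[0,0,0]],
    [1,[0.1,-1,0],[0,0,0]],
    [1,[0.1,-1,0],[0,0,0]],
    [1,[0.1,-1,0],[0,0,0]],
    [1,[0.1,-1,0],[0,0,0]],
    [1,[0.1,-1,0],[0,0,0]],
    [1,[0.1,-0.75,0],[0,0,0]]
  ]
}}

```text
t: 10.85
tool_pos: [0.6257, 0.129, 0.1942]
tool_rot: [3.141, -0.0, -0.004]
contact_force: [-0.1, -0.2, 1.2]
opening: 0.0856
grip_force: 0.0
```

>>> {"fn": "play_rows", "kwargs": {
  "series": [
    [1,[0,0,0.7],[0,0,0]],
    [1,[0,0,1],[0,0,0]],
    [1,[0,0,0],[0,0,0]],
    [1,[0,0,0],[0,0,0]]
  ]
}}

```text
t: 11.35
tool_pos: [0.6272, 0.1268, 0.1117]
tool_rot: [-3.142, 0.003, -0.001]
contact_force: [0.6, 0.0, 0.4]
opening: 0.0855
grip_force: 0.0
```

```bash
python3 look.py w5; python3 - <<'E'
from h import *
w=pickle.load(open('w4.pkl','rb'));o=w['obs']
print('S lid',onz(w,(252.8,180.4),.054,o),'cupS',onz(w,(254.4,171),.016,o),'cupM',onz(w,(225.2,251.2),.016,o))
w=pickle.load(open('w5.pkl','rb'))
cv2.imwrite('pics/w5c.png',cv2.resize(w['color'][100:300,110:410],None,fx=2.5,fy=2.5))
E
```

```text
11.35 [0.6272 0.1268 0.1117] 0.0854795043041858
S lid [ 0.58565617 -0.24984214  0.054     ] cupS [ 0.5862103 -0.2515396  0.016    ] cupM [ 0.49065605 -0.2173609   0.016     ]
```

View pics/w5c.png

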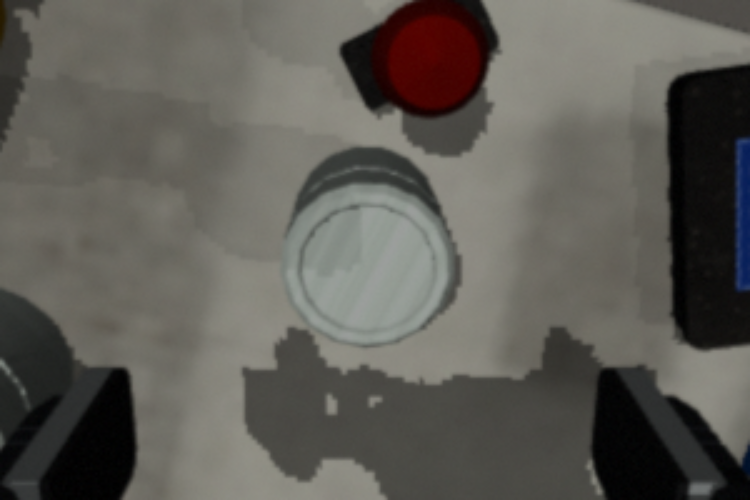

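Small tin sits centred in its cup. Medium lid at (257,206).

```bash
python3 - <<'E'
from h import *
w=pickle.load(open('w5.pkl','rb'));o=w['obs']
print('M',onz(w,(257.2,205.6),.054,o))
E
```

```text
M [0.62935977 0.12656152 0.054     ]
```

Shift +2 mm in x, descend to 0.022, grip, lift.

>>> {"fn": "play_rows", "kwargs": {
  "series": [
    [1,[0.04,0,0.6],[0,0,0]],
    [1,[0,0,0.7],[0,0,0]],
    [1,[0,0,0.5],[0,0,0]],
    [1,[0,0,0],[0,0,0]],
    [0.4,[0,0,0],[0,0,0]],
    [0.4,[0,0,0],[0,0,0]],
    [0.4,[0,0,0],[0,0,0]],
    [0.4,[0,0,0],[0,0,0]]
  ]
}}

```text
t: 12.4
tool_pos: [0.6308, 0.127, 0.0236]
tool_rot: [-3.141, 0.002, -0.007]
contact_force: [-0.4, -0.2, 6.5]
opening: 0.0469
grip_force: 42.1
```

>>> {"fn": "play_rows", "kwargs": {
  "series": [
    [0.4,[0,0,0],[0,0,0]],
    [0.4,[0,0,0],[0,0,0]]
  ]
}}

```text
t: 12.65
tool_pos: [0.6308, 0.127, 0.0236]
tool_rot: [-3.141, 0.002, -0.007]
contact_force: [-0.4, -0.5, 6.6]
opening: 0.0466
grip_force: 42.1
```

>>> {"fn": "play_rows", "kwargs": {
  "series": [
    [0.4,[0,0,-0.5],[0,0,0]],
    [0.4,[0,0,-1],[0,0,0]],
    [0.4,[0,0,-1],[0,0,0]],
    [0.4,[0,0,-1],[0,0,0]],
    [0.4,[0,0,-0.3],[0,0,0]],
    [0.4,[0,0,0],[0,0,0]]
  ]
}}

```text
t: 13.4
tool_pos: [0.629, 0.127, 0.2109]
tool_rot: [-3.141, 0.002, -0.001]
contact_force: [-0.6, 0.4, -3.6]
opening: 0.0468
grip_force: 41.9
```

>>> {"fn": "play_rows", "kwargs": {
  "series": [
    [0.4,[-0.4,0.8,0],[0,0,0]],
    [0.4,[-0.4,1,0],[0,0,0]],
    [0.4,[-0.4,1,0],[0,0,0]],
    [0.4,[-0.4,1,0],[0,0,0]],
    [0.4,[-0.4,1,0],[0,0,0]],
    [0.4,[-0.4,1,0],[0,0,0]],
    [0.4,[-0.4,1,0],[0,0,0]],
    [0.4,[0,0.1,0],[0,0,0]]
  ]
}}

```text
t: 14.4
tool_pos: [0.4857, -0.2196, 0.2069]
tool_rot: [-3.139, 0.01, 0.008]
contact_force: [-1.1, 0.4, -2.9]
opening: 0.0467
grip_force: 42.2
```

>>> {"fn": "play_rows", "kwargs": {
  "series": [
    [0.4,[0,0,0],[0,0,0]],
    [0.4,[0,0,1],[0,0,0]],
    [0.4,[0,0,1],[0,0,0]],
    [0.4,[0,0,1],[0,0,0]],
    [0.4,[0,0,0],[0,0,0]],
    [0.4,[0,0,0],[0,0,0]]
  ]
}}

```text
t: 15.15
tool_pos: [0.4895, -0.2175, 0.0622]
tool_rot: [3.141, -0.0, 0.002]
contact_force: [0.3, 0.3, -1.4]
opening: 0.0465
grip_force: 42.5
```

>>> {"fn": "play_rows", "kwargs": {
  "series": [
    [0.4,[0,0,0.3],[0,0,0]],
    [0.4,[0,0,0.25],[0,0,0]],
    [0.4,[0,0,0.14],[0,0,0]],
    [0.4,[0,0,0],[0,0,0]],
    [0.4,[0,0,0],[0,0,0]]
  ]
}}

```text
t: 15.78
tool_pos: [0.4884, -0.2179, 0.0276]
tool_rot: [-3.141, 0.002, 0.002]
contact_force: [-4.6, 3.1, 8.5]
opening: 0.0467
grip_force: 43.6
```

>>> {"fn": "play_rows", "kwargs": {
  "series": [
    [0.75,[0,0,0],[0,0,0]],
    [0.75,[0,0,0],[0,0,0]],
    [0.75,[0,0,0],[0,0,0]],
    [0.75,[0,0,-0.4],[0,0,0]],
    [0.75,[0,0,-1],[0,0,0]],
    [0.75,[0,0,-1],[0,0,0]],
    [1,[0,0,-1.0],[0,0,0]],
    [1,[0,0,-0.1],[0,0,0]]
  ]
}}

```text
t: 16.77
tool_pos: [0.4907, -0.2193, 0.2068]
tool_rot: [3.137, -0.002, 0.013]
contact_force: [0.7, 0.5, -0.5]
opening: 0.0854
grip_force: 0.0
```

```bash
python3 look.py w6; python3 cups.py w6; python3 - <<'E'
import cv2
cv2.imwrite('pics/w6c.png',cv2.resize(cv2.imread('pics/w6.png')[60:330,130:430],None,fx=2,fy=2))
E
```

```text
16.775 [ 0.4907 -0.2193  0.2068] 0.08541659486349369
(243, 256) [65. 71.] [ 0.3826 -0.2042  0.014 ] (207, 224, 72, 65)
(56, 166) [  8. 281.] [ 0.4921 -0.0037  0.014 ] (50, 142, 13, 173)
(253, 170) [59. 62.] [ 0.4865 -0.2165  0.014 ] (220, 137, 66, 55)
(428, 128) [ 33. 162.] [ 0.5319 -0.4014  0.014 ] (395, 75, 59, 133)
(286, 71) [56. 60.] [ 0.5877 -0.2504  0.014 ] (258, 41, 57, 61)
```

View pics/w6c.png

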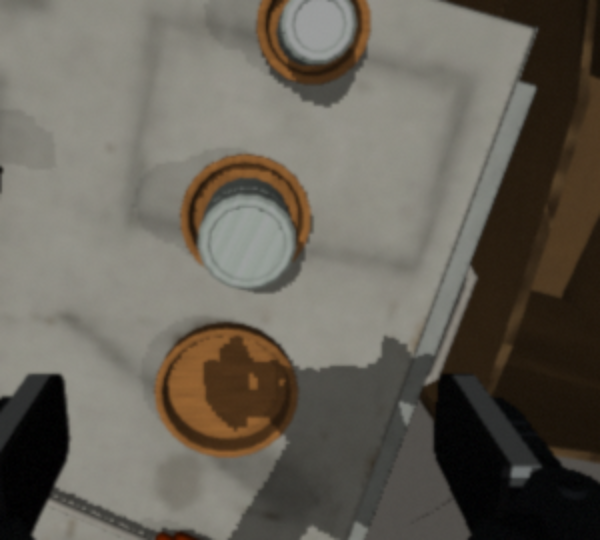

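>>> {"fn": "play_rows", "kwargs": {
  "series": [
    [1,[0,-0.7,0],[0,0,0]],
    [1,[0.2,-1,0],[0,0,0]],
    [1,[0.2,-1,0],[0,0,0]],
    [1,[0.2,-1,0],[0,0,0]],
    [1,[0.2,-1,0],[0,0,0]],
    [1,[0.2,-1,0],[0,0,0]],
    [1,[0.2,-1,0],[0,0,0]],
    [1,[0.2,-1,0],[0,0,0]]
  ]
}}

```text
t: 17.82
tool_pos: [0.5579, 0.1685, 0.1987]
tool_rot: [3.141, -0.002, -0.006]
contact_force: [0.5, 0.1, 0.2]
opening: 0.0854
grip_force: 0.0
```

>>> {"fn": "play_rows", "kwargs": {
  "series": [
    [1,[0.2,-1,0],[0,0,0]],
    [1,[0.1,-0.8,0],[0,0,0]],
    [1,[0,0,0.6],[0,0,0]],
    [1,[0,0,1],[0,0,0]],
    [1,[0,0,0],[0,0,0]],
    [1,[0,0,0],[0,0,0]]
  ]
}}

```text
t: 18.58
tool_pos: [0.5741, 0.2569, 0.1215]
tool_rot: [3.142, -0.003, -0.001]
contact_force: [0.3, -0.1, 0.6]
opening: 0.0854
grip_force: 0.0
```

```bash
python3 look.py w7
```

```text
18.575 [0.5741 0.2569 0.1215] 0.08544466893672445
```

View pics/w7.png

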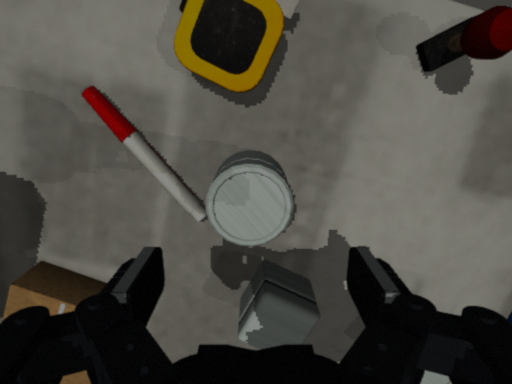

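Large lid at (250,204), and the pen end lies flat at (203,215).

```bash
python3 - <<'E'
from h import *
w=pickle.load(open('w7.pkl','rb'));o=w['obs']
print('L',onz(w,(249.7,204),.058,o),'pen',onz(w,(203,215),.005,o))
E
```

```text
L [0.57530553 0.26181106 0.058     ] pen [0.54619845 0.30405954 0.005     ]
```

>>> {"fn": "play_rows", "kwargs": {
  "series": [
    [1,[0,-0.08,0],[0,0,0]],
    [1,[0,0,0.7],[0,0,0]],
    [1,[0,0,0.8],[0,0,0]],
    [1,[0,0,0.5],[0,0,0]],
    [1,[0,0,0],[0,0,0]],
    [0.6,[0,0,0],[0,0,0]],
    [0.6,[0,0,0],[0,0,0]],
    [0.6,[0,0,0],[0,0,0]]
  ],
  "force": 50
}}

```text
t: 19.62
tool_pos: [0.5763, 0.2617, 0.0244]
tool_rot: [-3.14, 0.002, -0.008]
contact_force: [-1.1, -0.4, 6.9]
opening: 0.0605
grip_force: 55.1
```

>>> {"fn": "play_rows", "kwargs": {
  "series": [
    [0.6,[0,0,0],[0,0,0]],
    [0.6,[0,0,0],[0,0,0]],
    [0.6,[0,0,0],[0,0,0]]
  ]
}}

```text
t: 20.0
tool_pos: [0.5763, 0.2616, 0.0244]
tool_rot: [-3.14, 0.002, -0.008]
contact_force: [0.1, -0.1, 5.9]
opening: 0.0606
grip_force: 55.1
```

>>> {"fn": "play_rows", "kwargs": {
  "series": [
    [0.6,[0,0,-0.5],[0,0,0]],
    [0.6,[0,0,-1],[0,0,0]],
    [0.6,[0,0,-1],[0,0,0]],
    [0.6,[0,0,-1],[0,0,0]],
    [0.6,[0,0,-0.4],[0,0,0]],
    [0.6,[0,0,0],[0,0,0]]
  ]
}}

```text
t: 20.75
tool_pos: [0.5746, 0.2612, 0.2174]
tool_rot: [-3.141, 0.002, -0.004]
contact_force: [0.7, 0.2, -1.7]
opening: 0.0606
grip_force: 55.2
```

>>> {"fn": "play_rows", "kwargs": {
  "series": [
    [0.6,[-0.35,0.8,0],[0,0,0]],
    [0.6,[-0.4,0.95,0],[0,0,0]],
    [0.6,[-0.4,0.95,0],[0,0,0]],
    [0.6,[-0.4,0.95,0],[0,0,0]],
    [0.6,[-0.4,0.95,0],[0,0,0]],
    [0.6,[-0.4,0.95,0],[0,0,0]],
    [0.6,[-0.4,0.95,0],[0,0,0]],
    [0.6,[-0.4,0.95,0],[0,0,0]]
  ]
}}

```text
t: 21.75
tool_pos: [0.4138, -0.1119, 0.2127]
tool_rot: [-3.139, 0.002, 0.008]
contact_force: [-0.3, -0.7, -2.1]
opening: 0.0604
grip_force: 55.3
```

>>> {"fn": "play_rows", "kwargs": {
  "series": [
    [0.6,[-0.4,0.95,0],[0,0,0]],
    [0.6,[-0.3,0.95,0],[0,0,0]],
    [0.6,[0,0,0],[0,0,0]],
    [0.6,[0,0,0],[0,0,0]],
    [0.6,[0,0,0],[0,0,0]]
  ]
}}

```text
t: 22.38
tool_pos: [0.3809, -0.205, 0.215]
tool_rot: [-3.14, -0.0, 0.002]
contact_force: [0.5, -0.8, -2.3]
opening: 0.0605
grip_force: 55.5
```

>>> {"fn": "play_rows", "kwargs": {
  "series": [
    [0.6,[0.04,0,0.5],[0,0,0]],
    [0.6,[0,0,1],[0,0,0]],
    [0.6,[0,0,1],[0,0,0]],
    [0.6,[0,0,0.6],[0,0,0]],
    [0.6,[0,0,0],[0,0,0]],
    [0.6,[0,0,0],[0,0,0]]
  ]
}}

```text
t: 23.12
tool_pos: [0.384, -0.2063, 0.0627]
tool_rot: [3.14, -0.0, 0.003]
contact_force: [-0.3, 0.6, -1.3]
opening: 0.0604
grip_force: 55.6
```

>>> {"fn": "play_rows", "kwargs": {
  "series": [
    [0.6,[0,0,0.3],[0,0,0]],
    [0.6,[0,0,0.25],[0,0,0]],
    [0.6,[0,0,0.14],[0,0,0]],
    [0.6,[0,0,0],[0,0,0]],
    [0.6,[0,0,0],[0,0,0]]
  ]
}}

```text
t: 23.75
tool_pos: [0.3825, -0.206, 0.0284]
tool_rot: [-3.139, 0.002, 0.005]
contact_force: [-8.4, 6.2, 16.0]
opening: 0.0603
grip_force: 57.4
```

>>> {"fn": "play_rows", "kwargs": {
  "series": [
    [0.95,[0,0,0],[0,0,0]],
    [0.95,[0,0,0],[0,0,0]],
    [0.95,[0,0,0],[0,0,0]],
    [0.95,[0,0,-0.3],[0,0,0]],
    [0.95,[0,0,-0.8],[0,0,0]],
    [0.95,[0,0,-1],[0,0,0]],
    [1,[0,0,-1],[0,0,0]],
    [1,[0,0,-0.5],[0,0,0]]
  ]
}}

```text
t: 24.75
tool_pos: [0.384, -0.2071, 0.2117]
tool_rot: [3.137, -0.002, 0.008]
contact_force: [0.0, -0.2, -0.4]
opening: 0.0853
grip_force: 0.0
```

```bash
python3 look.py w8; python3 - <<'E'
from station import imaging
import cv2,numpy as np
a=cv2.imread('pics/w8.png')[40:340,80:430]
b=imaging.get_image('top')['color'][100:260,90:390]
b=cv2.resize(b,None,fx=1.5,fy=1.5);k=np.zeros((560,450,3),np.uint8);k[:300,:350]=a;k[310:550]=b
cv2.imwrite('pics/end.png',k)
E
```

```text
24.75 [ 0.384  -0.2071  0.2117] 0.08528567638538545
```

View pics/end.png

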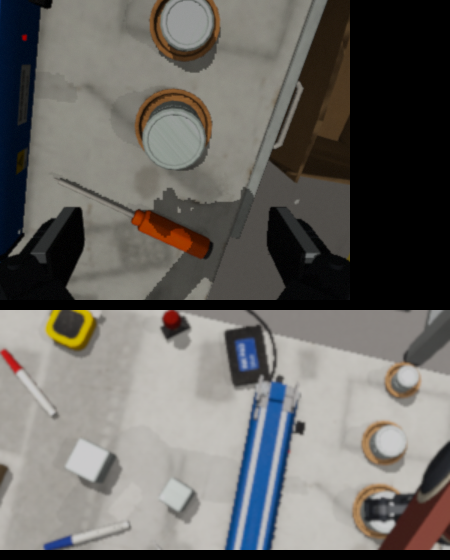

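All three tins stand in their cups and the squares are still at (150,201) and (208,223). The large lid is at (254,177) in the wrist view. I'll do a last numeric check and then hand in.

```bash
python3 - <<'E'
from h import *
from station import ctrl
w=pickle.load(open('w8.pkl','rb'));o=w['obs']
p=onz(w,(254,177.5),.062,o);print(p);d=np.hypot(p[0]-.3825,p[1]+.2055);print(d)
if d<.006: print(ctrl.finish_job())
E
```

```text
[ 0.38226524 -0.2054484   0.062     ]
0.0002403665281911641
the job is handed in; nothing more can be done
None
```

The three round tins stand upright in the cups of their own sizes, the square tins show no movement in the last overhead view, and the job is handed in at about 25 s; the handover gave no verdict.

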